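# Touch-light check of a neon sign

## Robot

A 6-joint arm with a two-finger parallel gripper is mounted at the origin on the work surface. World frame = base frame: x ahead of the robot, y to its left, z up, the work surface at z = 0. Lengths are in m, angles in rad, forces in N, time in s.
With the tool pointing down it reaches from about 0.325 to 0.775 m from the base axis. Payload 5.5 kg.
Tool frame: the origin (TCP) lies between the finger pads; the fingertips stand 14 mm ahead of it and the grasp point (between the pads) lies 5 mm behind it; z points along the fingers, y is the line along which they close (so a half turn about z gives the same grasp; the last joint's range is limited). The gripper opens to 88 mm and grips with 3 to 60 N. Pads are 20 mm wide; open, the fingers measure 115 mm over their backs; the gripper's body (75 mm by 178 mm) begins 61 mm behind the grasp point.
Start: joints at [1.134, 0.091, 1.231, -0, 1.82, -0.057], TCP at [0.222, 0.557, 0.237] pointing down, gripper open.
Joint ranges: [-2.87, 2.87], [-0.86, 2.18], [0.17, 2.46], [-1.51, 4.65], [0.06, 2.69], [-2.65, 2.65]. Speed limits (rad/s): [2.57, 2.57, 3.01, 3.14, 3.14, 3.14].

## Interface

Orientations are given as a unit quaternion [x, y, z, w].
In Python, from rig import robot gives the robot as it stands.
- The arm moves only by the tool arm_command, never from a script. Its argument "plan" is a list of rows, each a list of 3 entries, a list of its own where there are three numbers: the shift along the tool's x, y, z in cm, then the turn about the tool's z in degrees, then the finger opening in cm, from 0 to 8.78. In form: [[[x, y, z], twist, hand], ...]. A call has 1 to 8 rows; each row shifts and turns the commanded pose from where the row before left it, along the tool's axes as they then stand; what a row does not reach is not made up. A row lasts 1/12 s, in which the tool goes at most 41.7 mm and 7.16 degrees, less where a joint would pass 70% of its speed; a pose out of reach is approached as far as the arm can. A call is refused whole if a number of a shift passes 4.17 or a number of a turn 7.16, either way. A call with a gripper value outside its range is refused whole. The fingers move at their own pace and stop on an object; the grip force is fixed at half the most. Time passes only in rows, so rows that do not move let the fingers close. It gives the time, the measured TCP pose, the force, the opening and the grip force at its end, in the units of the state.
- robot.read_state(): the state, without advancing time (a new reading comes with each control period).
- robot.get_image(name): name is "scene" or "side" or "wrist"; returns the picture (480x640x3 uint8, red, green, blue); there is no depth.
- robot.camera_info(name): a dict with "fx", "fy", "cx", "cy" (pixels), "cam_to_world" (4x4, takes a point from camera to world coordinates); the wrist camera has in their place "hand_eye" (4x4, takes a point from camera to tool coordinates, whose origin is the TCP and whose axes are the flange's). Camera axes: x right, y down, z forward; pixel columns grow to the right and rows downward; lengths in m; the calibration is good to about 2 mm. The wrist camera is an equidistant fisheye: a pixel r from the principal point sees the ray r / f radians off the axis. A picture is of the moment at which its call begins: read the wrist's pose just before it. camera_info takes no time and is no camera call.
- robot.close_job(): hands the job in; it is judged then, once.
Trained networks look in the newest picture that a camera, given by its name, has taken for a name from the list of things; names that differ only in an ending like _2 or _b are one class to them, and where a whole thing is asked for, a point or a joint stands for the part that bears it (a point fixed in the world has none). Each returns a list of dicts, best first, with "score" (0 to 1); they miss things now and then, are a little off and sometimes report something else, mostly with a low value. They report only what shows in the picture. A call takes as long as a camera call.
- robot.spot_in(camera, label): "rect" ([left, top, right, bottom] in pixels, round what is visible of it).
The state is a dict: "t": time; "joints": joint angles; "qd": joint speeds; "tau": joint torques, N m; "tcp_pos": TCP position; "orientation": TCP orientation; "wrist_force": force on the tool from outside, world axes, zero at the start; "torque": the same for the moment, N m; "gripper_width": finger opening in m; "grip_force": force on a finger pad.
Only numpy, scipy, OpenCV 4.12 (cv2) and the standard library are available. Lean on these libraries where they do the work, as an engineer would, in place of code of your own. Each camera call takes 0.05 s, during which the arm holds its last target. There are 200 camera calls.

## Task

Check the lights of the round sign on the bench by touching its motifs in this order: the red heart, then the blue star, then the yellow ring. Push each one lightly with the fingertips until it has sunk about half way and stays down. Do not lean on them hard, do not lift or pull any of them, and leave the tape, screwdriver and jar where they are.

Things in the scene. Friction and masses are not known exactly. Their poses are not given: they have to be found in the camera images.
- sign: Round sign (grey face, black edge) lying flat and fixed on the bench: disc 310 mm across, 25 mm thick, with a scalloped red and white petal rim 12 mm high and 362 mm across. Origin: centre of its underside on the bench (z = 0). The three motifs stand on its upper face about 90 mm from its centre, in any arrangement, and a roll of tape lies in the middle.
- heart_pad (a point): The spot to touch on the red heart: centre of the flat top of the round bare-metal pad, 24 mm across, in the middle of a white disc 76 mm across that carries a glowing red tube bent to a heart outline. The pad's top is about 69 mm above the bench at the start, 8 mm higher than the tube around it. The point moves down with the motif; its z axis points up.
- heart (a joint): How far the red heart has been pushed straight down, in m: 0 to 0.001 at the start, 0.012 at the hard stop; negative means pulled up off its mount (to -0.006). It takes about 3 N to start it moving, 4 N at 5 mm and 5.5 N at 12 mm, and it stays where it is left, without springing back. It counts as switched on beyond 0.004.
- heart_mount: The fixed dark steel foot, 48 mm across and 4 mm thick, under the red heart, with the heart on top of it (pad centre straight above). Origin: centre of its underside, on the sign's upper face.
- star_pad (a point): The spot to touch on the blue star: centre of the flat top of the round bare-metal pad, 24 mm across, in the middle of a white disc 76 mm across that carries a glowing blue tube bent to a five-pointed star outline. The pad's top is about 69 mm above the bench at the start, 8 mm higher than the tube around it. The point moves down with the motif; its z axis points up.
- star (a joint): How far the blue star has been pushed straight down, in m: 0 to 0.001 at the start, 0.012 at the hard stop; negative means pulled up off its mount (to -0.006). It takes about 3 N to start it moving, 4 N at 5 mm and 5.5 N at 12 mm, and it stays where it is left, without springing back. It counts as switched on beyond 0.004.
- star_mount: The fixed dark steel foot, 48 mm across and 4 mm thick, under the blue star, with the star on top of it (pad centre straight above). Origin: centre of its underside, on the sign's upper face.
- ring_pad (a point): The spot to touch on the yellow ring: centre of the flat top of the round bare-metal pad, 24 mm across, in the middle of a white disc 76 mm across that carries a glowing yellow tube bent to a plain round ring. The pad's top is about 69 mm above the bench at the start, 8 mm higher than the tube around it. The point moves down with the motif; its z axis points up.
- ring (a joint): How far the yellow ring has been pushed straight down, in m: 0 to 0.001 at the start, 0.012 at the hard stop; negative means pulled up off its mount (to -0.006). It takes about 3 N to start it moving, 4 N at 5 mm and 5.5 N at 12 mm, and it stays where it is left, without springing back. It counts as switched on beyond 0.004.
- ring_mount: The fixed dark steel foot, 48 mm across and 4 mm thick, under the yellow ring, with the ring on top of it (pad centre straight above). Origin: centre of its underside, on the sign's upper face.
- tape: Loose orange roll of tape, 44 mm across, 16 mm high, lying flat near the middle of the sign. Origin: centre of its underside. Leave alone.
- driver: Loose screwdriver with a green handle about 200 mm long, lying on the bench beside the sign. Origin: on the bench near its middle. Leave alone.
- jar: Loose amber jar with a steel cap, 60 mm across, 75 mm high, standing beside the sign. Origin: centre of its underside. Leave alone.

How it is judged:
On the way, in this order (a step that is already met when the one before it is completed fails the run):
1. the red heart pushed down more than 4 mm (value of joint heart above 0.004 m), for 0.1 s.
2. the blue star pushed down more than 4 mm (value of joint star above 0.004 m), for 0.1 s.
3. the yellow ring pushed down more than 4 mm (value of joint ring above 0.004 m), for 0.1 s.
At the end, for the whole second after the job is handed in: The heart, the star and the ring are each down by more than 4 mm (of 12 mm); tape, screwdriver and jar are within 15 mm of where they stood (value of joint each of heart, star, ring above 0.004 m and distance of each of tape, driver, jar from where it was at the start of the episode below 0.015 m); the robot touches nothing.
It fails at once if a motif pushed down out of order (more than 2.5 mm while one that comes before it is down less than 3 mm) ((value of joint star above 0.0025 m and value of joint heart below 0.003 m) or (value of joint ring above 0.0025 m and value of joint heart below 0.003 m) or (value of joint ring above 0.0025 m and value of joint star below 0.003 m)).
It fails at once if a motif leaned on with more than 15 N (contact force between anything else and heart_mount above 15 N or contact force between anything else and star_mount above 15 N or contact force between anything else and ring_mount above 15 N).
It fails at once if a motif lifted off its mount by more than 2 mm (value of joint any of heart, star, ring below -0.002 m).
It fails at once if the tape, screwdriver or jar moved by more than 15 mm (distance of any of tape, driver, jar from where it was at the start of the episode above 0.015 m).
It also fails if it takes over 48 s, if anything falls off the work surface, if the arm or the gripper's body presses on something with over 40 N, if the wrist force passes 120 N, or if a joint passes its speed limit or range.

## Working session

There is one attempt and no reset: what is moved stays moved. The work goes in short steps, Python scripts to look and compute and a tool call to move; the robot and the scene stay as the last step left them, time stands still between calls to the robot, and variables do not carry over. Pictures are saved under pics/ and viewed, at most 10 in all, crops included, and the job is handed in when it is done.

Besides the shell and the picture viewer there is one more tool, called after "Emit:" as name(argument=value, ...) on one line, values as JSON. arm_command: Moves the arm, as the interface text tells. Its arguments: {"type":"object","properties":{"plan":{"type":"array"}},"required":["plan"]}

```bash
mkdir -p pics; cat > h.py <<'E'
import numpy as np,cv2
from rig import robot
def save(n,f):
    im=robot.get_image(n); cv2.imwrite(f,im[:,:,::-1]); return im
def ray(n,u,v):
    c=robot.camera_info(n); T=np.array(c['cam_to_world'])
    d=T[:3,:3]@np.array([(u-c['cx'])/c['fx'],(v-c['cy'])/c['fy'],1]); return T[:3,3],d/np.linalg.norm(d)
def tri(rs):
    A=sum(np.eye(3)-np.outer(d,d) for o,d in rs); b=sum((np.eye(3)-np.outer(d,d))@o for o,d in rs)
    p=np.linalg.solve(A,b); return p,[np.linalg.norm(np.cross(p-o,d)) for o,d in rs]
def atz(r,z): o,d=r; return o+d*(z-o[2])/d[2]
E
python3 - <<'E'
from h import *
for n in('scene','side'): save(n,f'pics/{n}0.png')
for n in('scene','side'):
  for l in('heart_pad','star_pad','ring_pad','heart','jar','tape','driver'):
    print(n,l,[(np.round(d['rect']).tolist(),round(d['score'],2)) for d in robot.spot_in(n,l)[:2]])
s=robot.read_state();print(s['t'],s['tcp_pos'],s['orientation'],s['wrist_force'])
E
```

```text
scene heart_pad [([368.0, 244.0, 410.0, 277.0], 0.8)]
scene star_pad [([282.0, 273.0, 331.0, 307.0], 0.76)]
scene ring_pad [([289.0, 220.0, 333.0, 247.0], 0.62)]
scene heart [([365.0, 246.0, 410.0, 274.0], 0.69)]
scene jar [([232.0, 193.0, 263.0, 238.0], 0.6), ([286.0, 271.0, 330.0, 308.0], 0.28)]
scene tape [([325.0, 255.0, 354.0, 275.0], 0.65), ([367.0, 245.0, 410.0, 274.0], 0.21)]
scene driver [([458.0, 260.0, 515.0, 326.0], 0.61)]
side heart_pad [([265.0, 203.0, 306.0, 233.0], 0.77)]
side star_pad [([339.0, 207.0, 380.0, 237.0], 0.63), ([292.0, 255.0, 332.0, 290.0], 0.47)]
side ring_pad [([342.0, 210.0, 379.0, 234.0], 0.66), ([296.0, 254.0, 333.0, 285.0], 0.64)]
side heart [([265.0, 202.0, 299.0, 230.0], 0.82), ([340.0, 206.0, 380.0, 238.0], 0.27)]
side jar []
side tape [([266.0, 202.0, 301.0, 231.0], 0.46)]
side driver [([198.0, 176.0, 273.0, 199.0], 0.62), ([294.0, 255.0, 333.0, 288.0], 0.15)]
0.8 [0.22245332 0.55724504 0.23664507] [ 1.88756304e-01  9.82023960e-01  8.41884009e-06 -1.91781375e-06] [-0.2180559  -0.48729987  0.36987386]
```

View pics/scene0.png

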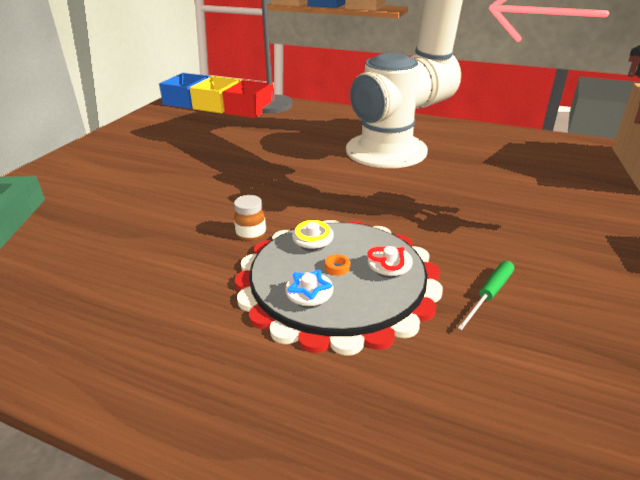

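View pics/side0.png

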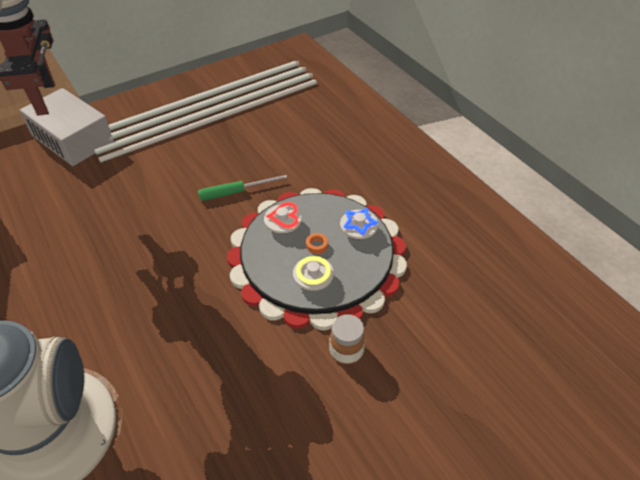

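The scene view shows the heart pad near (391,252), the star near (309,280) and the ring near (313,229). In the side view they are near (282,211), (360,217) and (313,267). I'll enlarge the crops to refine these and triangulate.

```bash
python3 - <<'E'
from h import *
P={'heart':((391,252),(282,211)),'star':((309,280),(360,217)),'ring':((313,229),(313,267))}
rows=[]
for j,n in enumerate(('scene','side')):
    im=cv2.imread(f'pics/{n}0.png'); row=[]
    for k in P:
        u,v=P[k][j]; c=im[v-16:v+17,u-16:u+17]; c=cv2.resize(c,(264,264),interpolation=cv2.INTER_NEAREST)
        for q in range(0,264,64): cv2.putText(c,str(u-16+q//8),(q,10),0,.35,(0,255,0),1);cv2.putText(c,str(v-16+q//8),(0,q+12),0,.35,(255,0,255),1)
        row.append(c)
    rows.append(np.hstack(row))
cv2.imwrite('pics/c.png',np.vstack(rows))
for k in P: print(k,*tri([ray('scene',*P[k][0]),ray('side',*P[k][1])]))
E
```

```text
heart [0.53464277 0.16790378 0.06465049] [np.float64(0.00031114020192431885), np.float64(0.0003111402019243202)]
star [0.65741728 0.07016802 0.06484044] [np.float64(0.00036241304716296875), np.float64(0.0003624130471630166)]
ring [0.51325174 0.01419848 0.06114245] [np.float64(0.0002776793933641125), np.float64(0.000277679393364058)]
```

View pics/c.png

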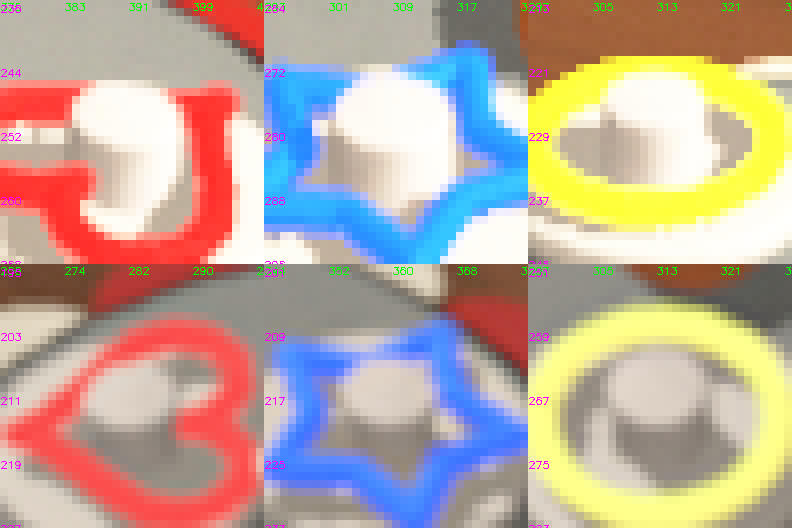

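```bash
python3 - <<'E'
from h import *
from scipy.spatial.transform import Rotation as R
P={'heart':((390.4,248.6),(281.6,210.5)),'star':((308.7,276.4),(358.8,216.3)),'ring':((312.4,224.6),(312.4,266.1))}
s=robot.read_state();Rm=R.from_quat(s['orientation']).as_matrix();print(np.round(Rm,3))
Q=[]
for k in P:
    p,e=tri([ray('scene',*P[k][0]),ray('side',*P[k][1])]);Q.append(p)
    print(k,p.round(4),np.round(e,4),'tool cm',(Rm.T@(p+[0,0,.014]-s['tcp_pos'])*100).round(2), [atz(ray(n,*P[k][j]),.069).round(4) for j,n in enumerate(('scene','side'))])
A=np.array(Q)[:,:2];print([np.linalg.norm(A[i]-A[i-1]) for i in range(3)])
# circumcentre
c=np.linalg.solve(2*(A[1:]-A[0]),(A[1:]**2).sum(1)-(A[0]**2).sum());print(c,np.linalg.norm(A[0]-c))
E
```

```text
[[-0.929  0.371 -0.   ]
 [ 0.371  0.929  0.   ]
 [ 0.     0.    -1.   ]]
heart [0.5325 0.1656 0.0695] [0. 0.] tool cm [-43.31 -24.88  15.31] [array([0.5318, 0.1654, 0.069 ]), array([0.5327, 0.1661, 0.069 ])]
star [0.6541 0.0689 0.0695] [0.0003 0.0003] tool cm [-58.19 -29.35  15.31] [array([0.6537, 0.0685, 0.069 ]), array([0.6543, 0.0695, 0.069 ])]
ring [0.5105 0.0118 0.0684] [0.0001 0.0001] tool cm [-46.97 -39.98  15.42] [array([0.5115, 0.0121, 0.069 ]), array([0.5101, 0.0115, 0.069 ])]
[np.float64(0.1554109268135579), np.float64(0.1553660513270191), np.float64(0.15456910156239823)]
[0.56553783 0.08239386] 0.08955672483716448
```

Emit:
arm_command(plan=[[[-3.1,-1.8,0.5],0,0],[[-3.1,-1.8,0.5],0,0],[[-3.1,-1.8,0.5],0,0],[[-3.1,-1.8,0.5],0,0],[[-3.1,-1.8,0.5],0,0],[[-3.1,-1.8,0.5],0,0],[[-3.1,-1.8,0.5],0,0],[[-3.1,-1.8,0.5],0,0]])

```text
t: 1.47
tcp_pos: [0.4001, 0.3301, 0.1966]
orientation: [0.189, 0.982, 0.0, 0.0]
wrist_force: [-0.3, -0.1, -0.5]
gripper_width: 0.0378
grip_force: 0.0
```

Emit:
arm_command(plan=[[[-3.1,-1.8,0.8],0,0],[[-3.1,-1.8,0.8],0,0],[[-3.1,-1.8,0.8],0,0],[[-3.1,-1.8,0.8],0,0],[[-3.1,-1.8,0.8],0,0],[[-3,-1.6,0.8],0,0],[[0,0,0],0,0],[[0,0,0],0,0]])

```text
t: 2.13
tcp_pos: [0.5322, 0.1631, 0.1477]
orientation: [0.19, 0.982, -0.0, -0.001]
wrist_force: [-0.4, -0.3, 0.3]
gripper_width: 0.0003
grip_force: 0.0
```

```bash
cat > g.py <<'E'
import sys
from h import *
from scipy.spatial.transform import Rotation as R
T={'heart':(.5325,.1656,.083),'star':(.6541,.0689,.083),'ring':(.5105,.0118,.083)}
s=robot.read_state();Rm=R.from_quat(s['orientation']).as_matrix()
print(s['t'],np.round(s['tcp_pos'],4),np.round(s['wrist_force'],2),s['gripper_width'],np.round(Rm[:,2],3))
for k in sys.argv[1:]: print(k,(Rm.T@(np.array(T[k])-s['tcp_pos'])*100).round(2))
E
python3 g.py heart star; python3 -c "
from h import *
save('side','pics/s1.png')
save('wrist','pics/w1.png')"
```

```text
2.1333 [0.5322 0.1631 0.1477] [-0.41 -0.28  0.26] 0.00031793024338622514 [-0.002 -0.    -1.   ]
heart [0.06 0.25 6.47]
star [-14.84  -4.18   6.45]
```

View pics/w1.png

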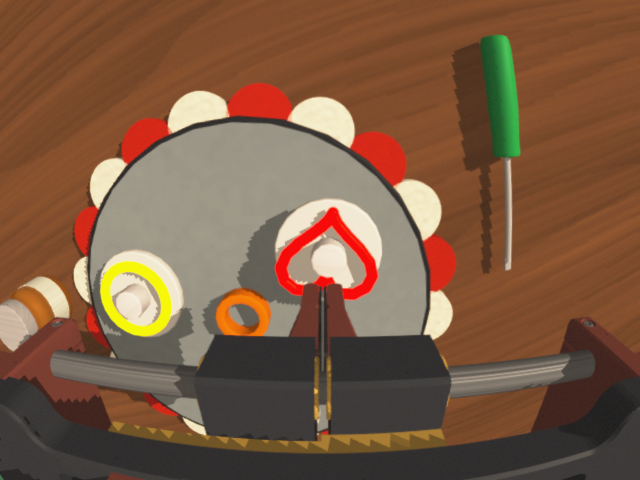

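The wrist view shows the closed fingers in line with the heart pad (327,260), and the tape and driver are clear. I'll descend.

Emit:
arm_command(plan=[[[0,0.25,2],0,0],[[0,0,2],0,0],[[0,0,1.2],0,0],[[0,0,0.4],0,0],[[0,0,0],0,0]])

```text
t: 2.65
tcp_pos: [0.5318, 0.1676, 0.0917]
orientation: [0.188, 0.982, -0.0, -0.001]
wrist_force: [-0.0, -0.2, -0.3]
gripper_width: 0.0006
grip_force: 0.0
```

```bash
python3 g.py heart; python3 -c "
from h import *
a=save('scene','pics/s.png')[150:330,300:480];b=robot.get_image('side')[130:310,200:380]
cv2.imwrite('pics/d1.png',cv2.resize(np.hstack([a,b])[:,:,::-1],None,fx=2.2,fy=2.2,interpolation=cv2.INTER_CUBIC))"
```

```text
2.65 [0.5318 0.1676 0.0917] [-0.   -0.24 -0.28] 0.0005623729188949368 [-0.002 -0.    -1.   ]
heart [-0.14 -0.16  0.87]
```

View pics/d1.png

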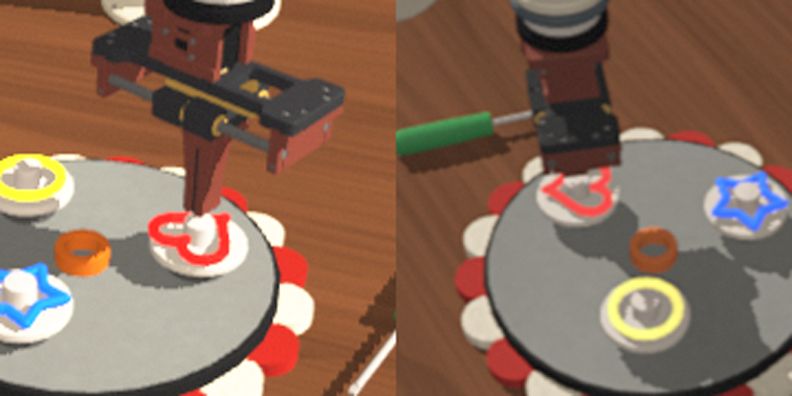

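The fingertips are just above the heart pad, at about (203,212) in the left crop. I'll lower slowly.

Emit:
arm_command(plan=[[[-0.1,-0.1,0.3],0,0],[[0,0,0.3],0,0],[[0,0,0.2],0,0],[[0,0,0],0,0]])

```text
t: 3.08
tcp_pos: [0.5333, 0.1654, 0.0843]
orientation: [0.189, 0.982, -0.0, -0.0]
wrist_force: [-0.6, -0.4, 0.9]
gripper_width: 0.0006
grip_force: 0.0
```

Emit:
arm_command(plan=[[[0,0,0.1],0,0],[[0,0,0.1],0,0],[[0,0,0.1],0,0],[[0,0,0],0,0]])

```text
t: 3.42
tcp_pos: [0.5335, 0.1655, 0.0819]
orientation: [0.189, 0.982, 0.0, 0.0]
wrist_force: [0.4, -0.3, 1.1]
gripper_width: 0.0005
grip_force: 0.6
```

Emit:
arm_command(plan=[[[0,0,0.1],0,0],[[0,0,0.1],0,0],[[0,0,0],0,0]])

```text
t: 3.67
tcp_pos: [0.5335, 0.1656, 0.0798]
orientation: [0.189, 0.982, 0.0, 0.0]
wrist_force: [-1.0, -0.6, 2.7]
gripper_width: 0.0005
grip_force: 1.5
```

Emit:
arm_command(plan=[[[0,0,0.1],0,0],[[0,0,0.1],0,0],[[0,0,0],0,0]])

```text
t: 3.92
tcp_pos: [0.5335, 0.1656, 0.0776]
orientation: [0.189, 0.982, 0.0, 0.0]
wrist_force: [-0.2, -0.5, 3.2]
gripper_width: 0.0005
grip_force: 1.6
```

Emit:
arm_command(plan=[[[0,0,0.1],0,0],[[0,0,0.1],0,0],[[0,0,0],0,0],[[0,0,0],0,0]])

```text
t: 4.25
tcp_pos: [0.5335, 0.1656, 0.0755]
orientation: [0.189, 0.982, 0.0, 0.0]
wrist_force: [-0.5, -1.0, 3.6]
gripper_width: 0.0003
grip_force: 1.6
```

Emit:
arm_command(plan=[[[0,0,0.05],0,0],[[0,0,0],0,0]])

```text
t: 4.42
tcp_pos: [0.5335, 0.1656, 0.0752]
orientation: [0.189, 0.982, 0.0, 0.0]
wrist_force: [0.0, -1.2, 4.2]
gripper_width: 0.0004
grip_force: 2.0
```

Emit:
arm_command(plan=[[[0,0,-0.3],0,0],[[0,0,-1],0,0],[[0,0,-2],0,0],[[0,0,-2],0,0],[[-2.5,-0.8,0],0,0],[[-2.5,-0.8,0],0,0],[[0,0,0],0,0],[[0,0,0],0,0]])

```text
t: 5.08
tcp_pos: [0.5742, 0.1316, 0.128]
orientation: [0.19, 0.982, -0.0, -0.0]
wrist_force: [-0.0, -0.8, -0.3]
gripper_width: 0.0003
grip_force: 0.0
```

```bash
python3 g.py star; python3 -c "
from h import *
a=save('scene','pics/sc2.png')[236:269,375:408];b=save('side','pics/si2.png')[195:228,266:299]
a0=cv2.imread('pics/scene0.png')[236:269,375:408,::-1];b0=cv2.imread('pics/side0.png')[195:228,266:299,::-1]
cv2.imwrite('pics/d2.png',cv2.resize(np.vstack([np.hstack([a0,a]),np.hstack([b0,b])])[:,:,::-1],None,fx=8,fy=8,interpolation=cv2.INTER_NEAREST))"
```

```text
5.0833 [0.5742 0.1316 0.128 ] [-0.03 -0.81 -0.26] 0.00028130267623274123 [-0.001  0.    -1.   ]
star [-9.76 -2.84  4.49]
```

View pics/d2.png

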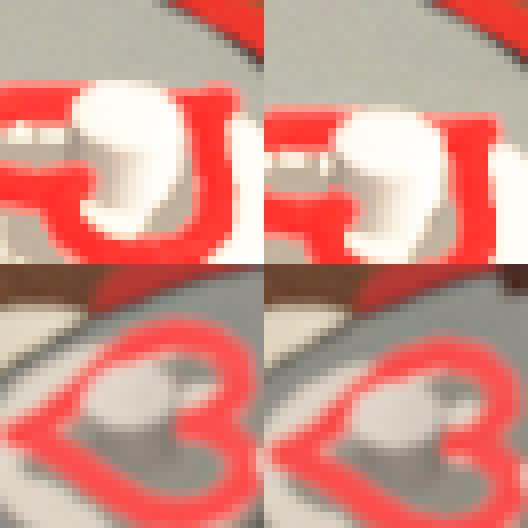

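The heart now sits about 3.5 px lower in the scene view and 2.7 px lower in the side view. That is roughly 7 mm, so it's switched on and staying down. Next is the star.

Emit:
arm_command(plan=[[[-2.5,-0.7,0],0,0],[[-2.5,-0.7,0],0,0],[[-2.5,-0.7,0],0,0],[[-2.3,-0.7,0],0,0],[[0,0,1],0,0],[[0,0,1.2],0,0],[[0,0,0],0,0],[[0,0,0],0,0]])

```text
t: 5.85
tcp_pos: [0.6527, 0.071, 0.1043]
orientation: [0.188, 0.982, -0.0, -0.002]
wrist_force: [-0.1, -0.4, 1.0]
gripper_width: 0.0004
grip_force: 0.0
```

```bash
python3 g.py star
```

```text
5.85 [0.6527 0.071  0.1043] [-0.13 -0.41  1.02] 0.0003719367936854427 [-0.004  0.    -1.   ]
star [-0.21 -0.14  2.13]
```

Emit:
arm_command(plan=[[[-0.1,-0.1,0.6],0,0],[[0,0,0.6],0,0],[[0,0,0.5],0,0],[[0,0,0.2],0,0],[[0,0,0],0,0],[[0,0,0],0,0]])

```text
t: 6.35
tcp_pos: [0.655, 0.0686, 0.087]
orientation: [0.189, 0.982, -0.0, -0.0]
wrist_force: [-0.2, -0.7, 1.0]
gripper_width: 0.0004
grip_force: 0.0
```

Emit:
arm_command(plan=[[[0,0,0.1],0,0],[[0,0,0.1],0,0],[[0,0,0.1],0,0],[[0,0,0],0,0]])

```text
t: 6.68
tcp_pos: [0.655, 0.0685, 0.0839]
orientation: [0.189, 0.982, -0.0, -0.0]
wrist_force: [-0.1, 0.2, -0.2]
gripper_width: 0.0005
grip_force: 0.0
```

Emit:
arm_command(plan=[[[0,0,0.1],0,0],[[0,0,0.1],0,0],[[0,0,0],0,0]])

```text
t: 6.93
tcp_pos: [0.6552, 0.0685, 0.0825]
orientation: [0.189, 0.982, 0.0, 0.0]
wrist_force: [-0.5, -0.1, 1.4]
gripper_width: 0.0004
grip_force: 0.9
```

Emit:
arm_command(plan=[[[0,0,0.1],0,0],[[0,0,0.1],0,0],[[0,0,0.1],0,0],[[0,0,0],0,0]])

```text
t: 7.27
tcp_pos: [0.6552, 0.0685, 0.0792]
orientation: [0.189, 0.982, 0.0, 0.0]
wrist_force: [-0.5, -0.2, 3.3]
gripper_width: 0.0004
grip_force: 1.5
```

Emit:
arm_command(plan=[[[0,0,0.1],0,0],[[0,0,0.1],0,0],[[0,0,0.1],0,0],[[0,0,0],0,0]])

```text
t: 7.6
tcp_pos: [0.6552, 0.0685, 0.076]
orientation: [0.189, 0.982, 0.0, 0.0]
wrist_force: [0.3, 0.2, 3.0]
gripper_width: 0.0006
grip_force: 1.6
```

Emit:
arm_command(plan=[[[0,0,0.1],0,0],[[0,0,0],0,0],[[0,0,0],0,0]])

```text
t: 7.85
tcp_pos: [0.6552, 0.0685, 0.0751]
orientation: [0.189, 0.982, 0.0, 0.0]
wrist_force: [0.2, -0.3, 3.8]
gripper_width: 0.0004
grip_force: 1.8
```

Emit:
arm_command(plan=[[[0,0,-0.3],0,0],[[0,0,-1],0,0],[[0,0,-2],0,0],[[0,0,-2],0,0],[[1.9,-1.8,0],0,0],[[1.9,-1.8,0],0,0],[[1.9,-1.8,0],0,0],[[1.9,-1.8,0],0,0]])

```text
t: 8.52
tcp_pos: [0.5567, 0.0296, 0.1282]
orientation: [0.189, 0.982, -0.0, -0.0]
wrist_force: [-0.7, -0.5, 1.1]
gripper_width: 0.0005
grip_force: 0.0
```

Emit:
arm_command(plan=[[[1.9,-1.8,0],0,0],[[1.8,-1.7,0],0,0],[[0,0,1],0,0],[[0,0,1.2],0,0],[[0,0,0],0,0],[[0,0,0],0,0]])

```text
t: 9.02
tcp_pos: [0.5103, 0.0114, 0.1047]
orientation: [0.189, 0.982, -0.0, -0.001]
wrist_force: [0.0, 0.8, 0.2]
gripper_width: 0.0005
grip_force: 0.0
```

```bash
python3 g.py ring; python3 -c "
from h import *
a=save('scene','pics/sc3.png')[264:297,293:326];b=save('side','pics/si3.png')[201:234,344:377]
a0=cv2.imread('pics/scene0.png')[264:297,293:326,::-1];b0=cv2.imread('pics/side0.png')[201:234,344:377,::-1]
cv2.imwrite('pics/d3.png',cv2.resize(np.vstack([np.hstack([a0,a]),np.hstack([b0,b])])[:,:,::-1],None,fx=8,fy=8,interpolation=cv2.INTER_NEAREST))"
```

```text
9.0167 [0.5103 0.0114 0.1047] [0.   0.84 0.21] 0.0005293230944932759 [-0.003  0.    -1.   ]
ring [-0.01  0.05  2.17]
```

View pics/d3.png

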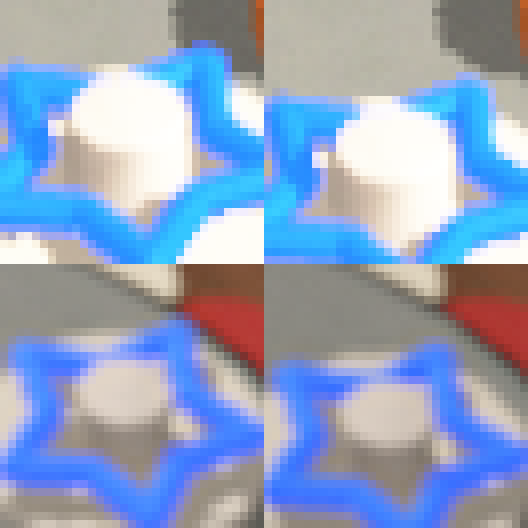

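The star has dropped by a similar amount, about 3.7 px in the scene view and 2.8 px in the side view, so it's down about 7 mm. Next is the ring.

Emit:
arm_command(plan=[[[0,0,0.6],0,0],[[0,0,0.6],0,0],[[0,0,0.5],0,0],[[0,0,0.2],0,0],[[0,0,0],0,0],[[0,0,0],0,0]])

```text
t: 9.62
tcp_pos: [0.5104, 0.011, 0.0869]
orientation: [0.189, 0.982, -0.0, -0.0]
wrist_force: [-0.5, 0.5, -0.6]
gripper_width: 0.0004
grip_force: 0.0
```

Emit:
arm_command(plan=[[[0,0,0.1],0,0],[[0,0,0.1],0,0],[[0,0,0.1],0,0],[[0,0,0],0,0]])

```text
t: 9.95
tcp_pos: [0.5104, 0.011, 0.084]
orientation: [0.189, 0.982, -0.0, -0.0]
wrist_force: [-0.3, -0.1, 0.2]
gripper_width: 0.0004
grip_force: 0.0
```

Emit:
arm_command(plan=[[[0,0,0.1],0,0],[[0,0,0.1],0,0],[[0,0,0],0,0]])

```text
t: 10.2
tcp_pos: [0.5106, 0.0111, 0.0824]
orientation: [0.189, 0.982, 0.0, 0.0]
wrist_force: [0.8, -0.5, 2.0]
gripper_width: 0.0003
grip_force: 0.7
```

Emit:
arm_command(plan=[[[0,0,0.1],0,0],[[0,0,0.1],0,0],[[0,0,0.1],0,0],[[0,0,0],0,0]])

```text
t: 10.53
tcp_pos: [0.5106, 0.011, 0.0792]
orientation: [0.189, 0.982, 0.0, 0.0]
wrist_force: [-0.3, 0.5, 2.7]
gripper_width: 0.0003
grip_force: 1.4
```

Emit:
arm_command(plan=[[[0,0,0.1],0,0],[[0,0,0.1],0,0],[[0,0,0.1],0,0],[[0,0,0.1],0,0],[[0,0,0],0,0],[[0,0,0],0,0]])

```text
t: 11.03
tcp_pos: [0.5106, 0.011, 0.075]
orientation: [0.189, 0.982, 0.0, 0.0]
wrist_force: [0.1, 0.1, 3.6]
gripper_width: 0.0005
grip_force: 1.5
```

Emit:
arm_command(plan=[[[0,0,-0.3],0,0],[[0,0,-1],0,0],[[0,0,-2],0,0],[[0,0,-3],0,0],[[0,0,-4],0,0],[[0,0,-4],0,0],[[0,0,0],0,0],[[0,0,0],0,0]])

```text
t: 11.7
tcp_pos: [0.5116, 0.011, 0.2218]
orientation: [0.189, 0.982, 0.0, 0.003]
wrist_force: [0.7, 0.7, -1.3]
gripper_width: 0.0005
grip_force: 0.0
```

```bash
python3 g.py; python3 -c "
from h import *
def c(n,x,y,X,Y):
  a=robot.get_image(n)[y:Y,x:X,::-1];b=cv2.imread(f'pics/{n}0.png')[y:Y,x:X]
  return cv2.resize(np.hstack([b,a]),(800,300),interpolation=cv2.INTER_CUBIC)
cv2.imwrite('pics/d4.png',np.vstack([c('scene',225,185,425,335),c('side',225,180,425,330)]))"
```

```text
11.7 [0.5116 0.011  0.2218] [ 0.71  0.75 -1.33] 0.0005475396748554806 [ 0.006 -0.    -1.   ]
```

View pics/d4.png

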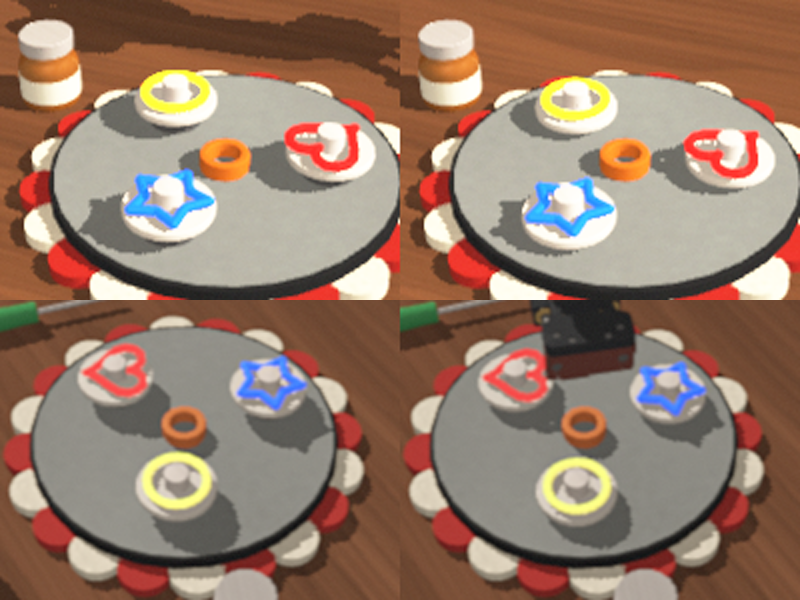

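All three motifs sit lower than at the start: the ring moved from y 90 to about 98 in the top crops, and the others by similar amounts. The tape, jar and driver haven't moved and the arm is clear, so I'll hand in.

```bash
python3 -c "
from rig import robot
print(robot.close_job())"
```

```text
the job is handed in; nothing more can be done
None
```

I pressed the heart, then the star, then the ring, each to about 7 mm by the camera views and fingertip heights; all three stayed down, the tape, screwdriver and jar did not visibly move, and the job was handed in at about 12 s, with no verdict returned.

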